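Free the pawl and lower the ratchet arm of a tube test press

ROBOT

A 7-joint arm with a two-finger parallel gripper is mounted at the origin on the work surface. World frame = base frame: x ahead of the robot, y to its left, z up, the work surface at z = 0. Lengths are in m, angles in rad, forces in N, time in s.
With the tool pointing down it reaches from about 0.4 to 0.875 m from the base axis. Payload 19.3 kg.
Tool frame: the origin (TCP) lies at the very end of the fingers, on their centre line; the grasp point (between the pads) lies 19 mm behind it; x points along the fingers, y is the direction in which the jaws open and shut, and the axes are right-handed (so a half turn about x gives the same grasp; the last joint's range is limited). The gripper opens to 85 mm and grips with 20 to 120 N. Pads are 22 mm wide; open, the fingers measure 114 mm over their backs; the gripper's body (76 mm by 85 mm) begins 54 mm behind the grasp point. The pads swing forward as they close: fully open they stand 13 mm farther back than shut.
Start: joints at [-1.301, 0.521, -0.036, 1.599, 0.021, 1.021, -0.113], TCP at [0.208, 0.589, 0.231] pointing down, gripper open.
Joint ranges: [-2.91, 2.91], [-0.3, 2.13], [-1.5, 1.42], [0.17, 2.43], [-1.26, 4.41], [0.16, 1.93], [-2.52, 2.52]. Speed limits (rad/s): [1.89, 1.89, 2.39, 2.39, 3.01, 3.01, 3.01].

INTERFACE

Orientations are given as [roll, pitch, yaw] about the fixed x, y, z axes, in that order (R = Rz(yaw) Ry(pitch) Rx(roll)).
In Python, from workcell import bot, grab_frame, job_done gives the robot as it stands.
- The arm moves only by the shell command python3 -m pendant 'ROWS' [OPENING] [FORCE]. ROWS is JSON, a list of rows, each a list of 4 numbers: the shift along the tool's x, y, z in mm, then the turn about the tool's x in degrees. A call has 1 to 12 rows; each row shifts and turns the commanded pose from where the row before left it, along the tool's axes as they then stand; what a row does not reach is not made up. A row lasts 1/8 s, in which the tool goes at most 62.5 mm and 10.7 degrees, less where a joint would pass 70% of its speed; a pose out of reach is approached as far as the arm can. A call is refused whole if a number of a shift passes 62.5 or a number of a turn 10.7, either way. A call with a gripper value outside its range is refused whole. OPENING is the opening, from -1 (shut) to 1 (fully open), set as the call begins (- or left out, the last holds). The fingers move at their own pace and stop on an object; FORCE is the grip in N (left out, the last holds). Time passes only in rows, so rows that do not move let the fingers close. It gives the time, the measured TCP pose, the force and the opening at its end, in the units of the state.
- bot.observe(): the state, without advancing time (a new reading comes with each control period).
- grab_frame(name): name is "scene" or "side" or "wrist"; returns a dict with "img" (480x640x3 uint8, red, green, blue), "fovy" (degrees; the focal length in pixels is half the picture's height over the tangent of half this angle, whatever the lens; pixels are square), "cx", "cy" (the principal point, pixels), "k1" (the pictures are not rectified: a ray, as slopes to the right and down, at radius r is drawn at 1 + k1 r^2 times it, then the intrinsics apply), "R" (3x3) and "t" (3): a world point X has camera coordinates R X + t. Camera axes: x right, y down, z forward; pixel columns grow to the right and rows downward; lengths in m; the calibration is good to about 2 mm. A picture is of the moment at which its call begins. There is no depth.
- job_done(): hands the job in, once; it reports no verdict.
The state is a dict: "clock": time; "qpos": joint angles; "qd": joint speeds; "joint_efforts": joint torques, N m; "position": TCP position; "tool_rot": TCP orientation; "force": force on the tool from outside, world axes, zero at the start; "moment": the same for the moment, N m; "grip_width": finger opening in m.
Only numpy, scipy, OpenCV 4.12 (cv2) and the standard library are available. Lean on these libraries where they do the work, as an engineer would, in place of code of your own. Each camera call takes 0.05 s, during which the arm holds its last target.

TASK

Get the vacuum-tube test press ready for a reading: press the red tab of its ratchet pawl down to its stop so that the hook lifts clear of the teeth, let the tab go (it stays down), then push the yellow handle of the raised arm all the way down, so that the arm lies level on the tube. Only press and push gently with the fingertips: do not grip or lift anything, do not raise the arm, and leave the loose tubes, jar and end cap standing where they are. Finish with the pawl still free and the arm down.

Things in the scene. Friction and masses are not known exactly. Their poses are not given: they have to be found in the camera images.
- test_press: Fixed test press. Origin on the table under the arm's hinge; x points level from hinge to handle, z up; arm and pawl swing in its plane y = 0. Grey base 410 x 130 mm, 14 thick, x = -175 to 235. Blue side plate at y = 16 to 28, x = -110 to 20, 149 mm high, with a 34 mm wide ear at x = -89 up to 173 mm. A fixed white tube, 60 mm across, stands under the arm at x = 115, its top 115 mm high.
- press_hinge (a point): Centre of the arm's hinge pin, 130 mm above the table, on the press's own z axis. Axes as the press.
- press_arm (a joint): Arm angle above level, rad: 0 = fully down (hard stop, contact on the tube), 1.04 = highest; starts between 0.8 and 0.98. The stiff hinge stays where it is left; 2 to 6 N down on the handle lowers it. With the pawl engaged, the first of four teeth stops it at about 0.58.
- press_handle (a point): Centre of the yellow handle, a round cross-bar 24 mm thick and 80 mm long (along the press's y) at the end of the 16 mm square arm. It moves on a circle of 190 mm radius about the hinge. Its top is 12 mm above this point.
- pawl (a joint): Angle of the pawl, rad: about 0 = hook in the teeth, 0.32 = tab fully down at its stop. The hook is clear of the teeth above 0.12; the pawl counts as free above 0.2. Its pivot is stiff, so it stays where it is left; pressing the tab takes about 3 N.
- pawl_tab (a point): Centre of the upper face of the pawl's red tab, 34 mm (along the press's x) x 36 mm, 8 mm thick, at x = -140 mm in the press's frame, about 159 mm above the table at the start. It swings on a pivot 51 mm towards the hinge and sinks about 16 mm when pressed to the stop.
- tube_a_mid (a point): Centre of a loose spare vacuum tube standing upright, white ceramic with metal ends, 50 mm across, 100 mm tall. Leave it alone.
- tube_b_mid (a point): Centre of a second loose spare tube, the same as the first. Leave it alone.
- jar_mid (a point): Centre of a small loose jar with a blue cap, 54 mm across, 75 mm tall. Leave it alone.
- end_cap_mid (a point): Centre of a loose steel end cap with a copper stud, 56 mm across, 42 mm tall. Leave it alone.

How it is judged:
On the way, in this order (a step that is already met when the one before it is completed fails the run):
1. the pawl is pressed free while the arm is still up (value of joint pawl above 0.2 rad and value of joint press_arm above 0.5 rad), for 0.2 s.
2. the arm is pushed down past its teeth to level, the pawl free (value of joint press_arm below 0.05 rad and value of joint pawl above 0.2 rad), for 0.2 s.
At the end, for the whole second after the job is handed in: The arm is down, within 0.05 rad of level; the pawl is still free (above 0.2 rad); the two tubes, the jar and the end cap are within 15 mm of where they stood (all of step 2 and distance of each of tube_a_mid, tube_b_mid, jar_mid, end_cap_mid from where it was at the start of the episode below 0.015 m); the robot touches nothing.
It fails at once if a loose tube, the jar or the end cap is moved by 15 mm or more (distance of any of tube_a_mid, tube_b_mid, jar_mid, end_cap_mid from where it was at the start of the episode above 0.015 m).
It fails at once if the arm is raised above 1.02 rad instead of pushed down (value of joint press_arm above 1.02 rad).
It fails at once if the handle or the tab is taken between the fingers instead of pushed with the tips (distance between the grasp point and press_handle below 0.018 m or distance between the grasp point and pawl_tab below 0.01 m).
It fails at once if the arm or the pawl is squeezed or shoved with more than 90 N (contact force between the fingers and press_arm above 90 N or contact force between the fingers and pawl above 90 N).
It also fails if it takes over 42 s, if anything falls off the work surface, if the arm or the gripper's body presses on something with over 40 N, if the wrist force passes 120 N, or if a joint passes its speed limit or range.

## Working session

There is one attempt and no reset: what is moved stays moved. The work goes in short steps, Python scripts to look and compute and a shell command to move; the robot and the scene stay as the last step left them, time stands still between calls to the robot, and variables do not carry over. Pictures are saved under pics/ and viewed, and the job is handed in when it is done.

```bash
ls; mkdir -p pics; python3 - <<'E'
from workcell import bot, grab_frame
import cv2,pickle
s=bot.observe();print(s)
d={}
for n in["scene","side","wrist"]:
    f=grab_frame(n);d[n]=f;cv2.imwrite(f"pics/{n}0.png",f["img"][:,:,::-1]);print(n,f["fovy"],f["cx"],f["cy"],f["k1"],f["R"],f["t"])
pickle.dump(d,open("f0.pkl","wb"))
E
```

```text
pics
{'clock': 0.0, 'qpos': array([-1.30117504,  0.52200056, -0.03630438,  1.59997484,  0.02119961,
        1.02110375, -0.11279499]), 'qd': array([-1.93966116e-05,  4.04282677e-04,  4.81873202e-04, -3.84923262e-04,
        7.35736624e-05,  9.10750428e-04,  2.51181887e-03]), 'joint_efforts': array([-7.76246470e-04, -9.27118564e+01,  1.97995283e+00, -3.69919789e+01,
        1.78474677e-02,  8.40204069e-03, -4.47786124e-05]), 'position': array([0.20826306, 0.58893874, 0.23074625]), 'tool_rot': array([-1.48970183,  1.56969474, -1.82954884]), 'force': array([-0.42538004, -0.23215446,  0.15141313]), 'moment': array([-0.00213716,  0.01573949,  0.02568651]), 'grip_width': 0.08560023599180101}
scene 44.95896045381596 324.8204615213703 251.6607918267391 -0.08801719496231271 [[ 0.32577003  0.94544646  0.00220747]
 [ 0.63621092 -0.21748923 -0.74022571]
 [-0.69936368  0.24254777 -0.67235483]] [-0.21242011 -0.31252745  1.25065955]
side 42.60680019847244 314.05670234119265 236.8921200489578 -0.09445587600491749 [[-0.96171333 -0.27378832 -0.01214211]
 [-0.18383064  0.67731832 -0.71235257]
 [ 0.20325789 -0.68284687 -0.70171674]] [0.58125053 0.17524708 0.76666599]
wrist 63.01653275833838 326.17168473842776 242.95822598541784 -0.029168218995679725 [[ 3.33034708e-01  9.42914111e-01 -9.28337200e-04]
 [ 9.09343575e-01 -3.20917003e-01  2.64776396e-01]
 [ 2.49363481e-01 -8.90239071e-02 -9.64309389e-01]] [-0.62406694 -0.03455676  0.37736053]
```

View pics/scene0.png

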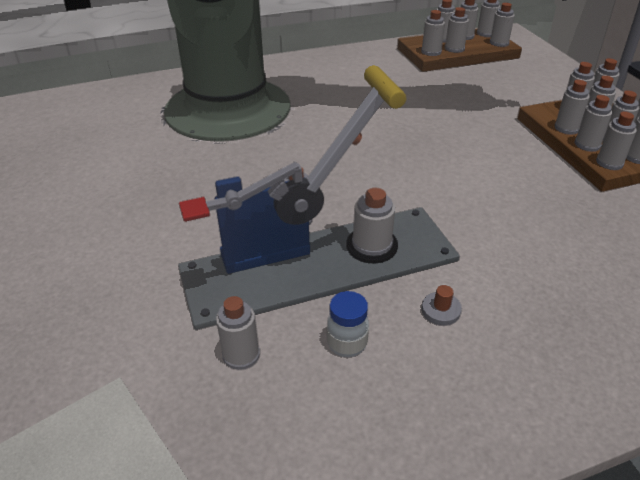

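View pics/side0.png

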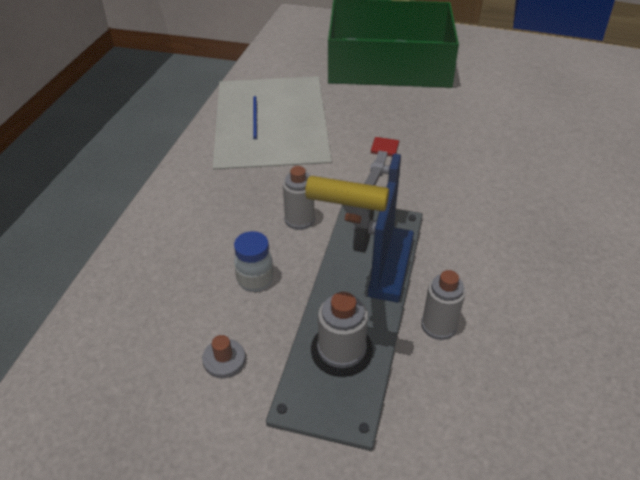

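View pics/wrist0.png

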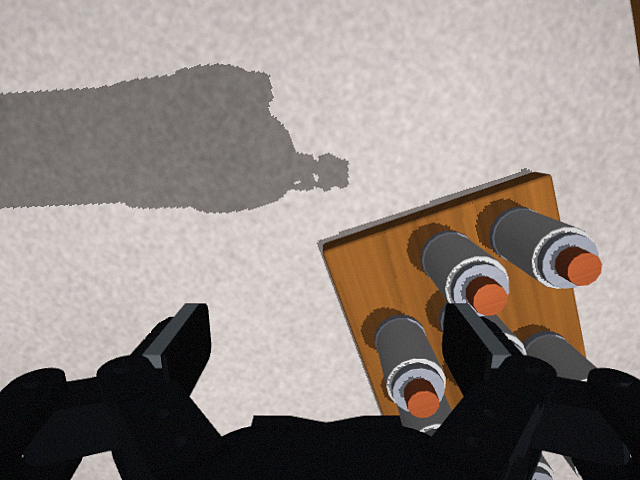

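The scene view shows the press with its red tab at about (195,209), its handle at (385,87) and its base corners near (198,318), (458,258) and (425,213). In the side view the tab is at (385,146) and the handle at (347,193). The wrist view shows only the rack of spare tubes. Next I'll triangulate these points.

```bash
cat > h.py <<'E'
import numpy as np,cv2
def K(f):
    F=240/np.tan(np.radians(f["fovy"])/2);return np.array([[F,0,f["cx"]],[0,F,f["cy"]],[0,0,1]])
D=lambda f:np.array([f["k1"],0,0,0,0.])
def slope(f,p): return cv2.undistortPoints(np.array([[p]],float),K(f),D(f))[0,0]
def onz(f,p,z):
    R=np.array(f["R"]);t=np.array(f["t"]);d=R.T@np.append(slope(f,p),1);c=-R.T@t
    return c+d*(z-c[2])/d[2]
def tri(f,p,g,q):
    A=[];C=[]
    for a,b in((f,p),(g,q)):
        R=np.array(a["R"]);d=R.T@np.append(slope(a,b),1);d/=np.linalg.norm(d);c=-R.T@np.array(a["t"]);A.append(d);C.append(c)
    M=np.column_stack([A[0],-A[1]]);s=np.linalg.lstsq(M,C[1]-C[0],rcond=None)[0]
    P=C[0]+s[0]*A[0];Q=C[1]+s[1]*A[1];return (P+Q)/2,np.linalg.norm(P-Q)
def proj(f,X):
    return cv2.projectPoints(np.array([X],float),cv2.Rodrigues(np.array(f["R"]))[0],np.array(f["t"],float),K(f),D(f))[0][0,0]
def mask(f,c):
    h=cv2.cvtColor(f["img"],cv2.COLOR_RGB2HSV)
    lo,hi={"y":((20,140,60),(32,255,255)),"r":((0,200,80),(6,255,255)),"b":((110,150,40),(125,255,255)),"c":((5,100,60),(14,255,255))}[c]
    m=cv2.inRange(h,lo,hi)
    if c=="r": m|=cv2.inRange(h,(174,200,80),(180,255,255))
    return m
def blobs(f,c,mn=60):
    n,l,st,ce=cv2.connectedComponentsWithStats(mask(f,c));return [(ce[i].round(1),int(st[i,4]),l==i) for i in range(1,n) if st[i,4]>=mn]
E
python3 - <<'E'
from h import *;import pickle
d=pickle.load(open("f0.pkl","rb"));s,e=d["scene"],d["side"]
for n,f in(("scene",s),("side",e)):
    for c in "yr":
        for ce,a,m in blobs(f,c):
            pts=cv2.findNonZero(m.astype(np.uint8));print(n,c,ce,a,cv2.boxPoints(cv2.minAreaRect(pts)).round(0).tolist())
E
```

```text
scene y [385.9  85.8] 673 [[363.0, 72.0], [376.0, 61.0], [408.0, 99.0], [395.0, 110.0]]
side y [347.6 192.4] 1654 [[304.0, 198.0], [308.0, 176.0], [388.0, 188.0], [385.0, 210.0]]
```

```bash
python3 - <<'E'
import cv2
for n,(x,y,w,h) in {"scene":(160,50,310,270),"side":(200,130,280,320)}.items():
    i=cv2.imread(f"pics/{n}0.png")[y:y+h,x:x+w];k=min(800/w,600/h);print(n,k);cv2.imwrite(f"pics/{n}0z.png",cv2.resize(i,None,fx=k,fy=k,interpolation=2))
E
```

```text
scene 2.2222222222222223
side 1.875
```

View pics/scene0z.png

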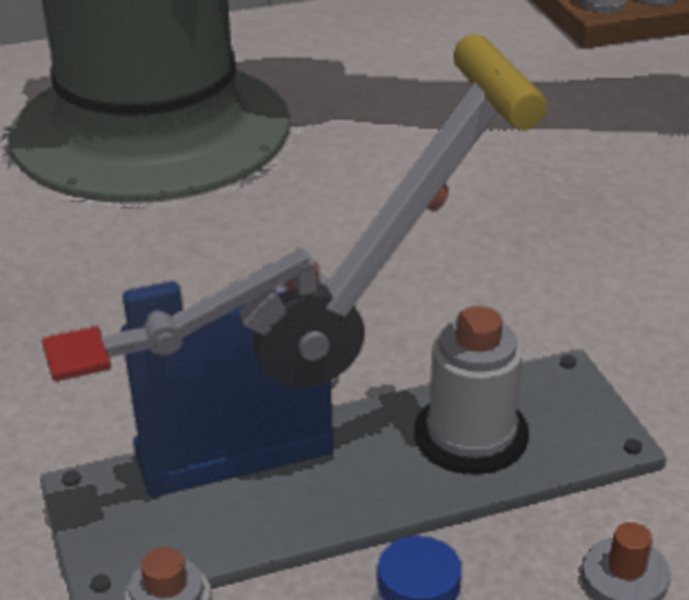

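View pics/side0z.png

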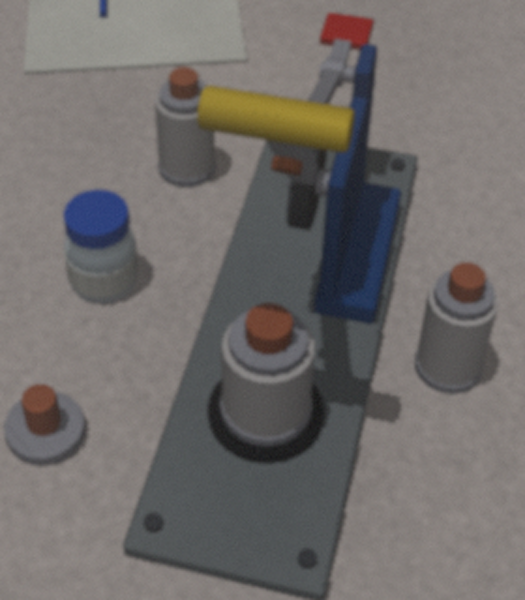

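In the scene zoom the base's top corners are at (179,265), (422,207) and (459,257). In the side zoom they are at (267,423), (373,444) and (422,212). The red mask needs a looser threshold.

```bash
sed -i 's/"r":((0,200,80),(6/"r":((0,190,70),(5/; s/(174,200,80)/(172,170,70)/' h.py; python3 - <<'E'
from h import *;import pickle
d=pickle.load(open("f0.pkl","rb"));s,e=d["scene"],d["side"]
print(cv2.cvtColor(s["img"],cv2.COLOR_RGB2HSV)[209,195],cv2.cvtColor(e["img"],cv2.COLOR_RGB2HSV)[146,385])
for n,f in(("scene",s),("side",e)):
    for ce,a,m in blobs(f,"r",40):
        print(n,ce,a,cv2.boundingRect(m.astype(np.uint8)))
print("handle",tri(s,(385.9,85.8),e,(347.6,192.4)))
for p in((179,265),(422.4,207.5),(458.8,257)): print("sc",onz(s,p,.014).round(4))
for p in((267.2,423),(372.5,444),(421.9,212.7)): print("si",onz(e,p,.014).round(4))
E
```

```text
[  0 171 136] [  2 175 131]
handle (array([0.53374329, 0.11980783, 0.28164859]), np.float64(0.002130546288702555))
sc [ 0.4802 -0.1718  0.014 ]
sc [0.4716 0.235  0.014 ]
sc [0.6001 0.2335 0.014 ]
si [0.5933 0.2389 0.014 ]
si [0.4688 0.232  0.014 ]
si [ 0.4756 -0.1714  0.014 ]
```

```bash
sed -i 's/"r":((0,190,70)/"r":((0,150,70)/; s/(172,170,70)/(172,150,70)/' h.py; python3 - <<'E'
from h import *;import pickle
d=pickle.load(open("f0.pkl","rb"));s,e=d["scene"],d["side"]
c={}
for n,f in(("scene",s),("side",e)):
    for ce,a,m in blobs(f,"r",150):
        print(n,ce,a,cv2.boundingRect(m.astype(np.uint8)));c.setdefault(n,ce)
P,g=tri(s,(195,208.5),e,(385.3,145.5));print(P,g)
for z in(.155,.159):print(onz(s,(195,208),z),onz(e,(385.5,145),z))
O=np.array([.538,.001]);ex=np.array([-.019,.9998])
for L in(-.140,):print(O+L*ex)
# hinge disc scene, side
print("tubeB side copper top",onz(e,(449,279),.1), "tubeA",onz(s,(234,305),.1),onz(e,(298,172),.1))
print(proj(s,[*(O),.13]),proj(e,[*(O),.13]))
E
```

```text
scene [194.  208.2] 445 (180, 198, 29, 21)
side [384.7 145.2] 291 (372, 138, 26, 17)
[ 0.53815502 -0.1369987   0.15583124] 0.0018016024332293437
[ 0.53726224 -0.13631015  0.155     ] [ 0.53792431 -0.14067383  0.155     ]
[ 0.54258458 -0.13661057  0.159     ] [ 0.53712767 -0.13519966  0.159     ]
[ 0.54066  -0.138972]
tubeB side copper top [0.41926099 0.03702209 0.1       ] tubeA [ 0.66650112 -0.11954329  0.1       ] [ 0.66087265 -0.11602041  0.1       ]
[298.37541592 202.56483469] [362.68800936 224.66903239]
```

```bash
cat > w.py <<'E'
from workcell import bot
import numpy as np,sys
from scipy.spatial.transform import Rotation as Ro
s=bot.observe();R=Ro.from_euler("xyz",s["tool_rot"]).as_matrix()
print("clock",round(s["clock"],2),"pos",s["position"].round(4),"F",s["force"].round(1),"q",s["qpos"].round(2))
if len(sys.argv)<3: print(R.round(3))
for a in sys.argv[1:]:
    t=np.array(eval(a));print(a,"tool mm",((R.T@(t-s["position"]))*1000).round(1))
E
python3 w.py '[.54,.589,.38]'
python3 w.py '[.54,-.142,.38]' '[.54,-.142,.231]'
```

```text
clock 0.15 pos [0.2082 0.589  0.2309] F [-0.2 -0.6  0.1] q [-1.3   0.52 -0.04  1.6   0.02  1.02 -0.11]
[[-0.     0.333  0.943]
 [-0.001  0.943 -0.333]
 [-1.    -0.001  0.   ]]
[.54,.589,.38] tool mm [-149.2  110.4  312.8]
clock 0.15 pos [0.2082 0.589  0.2309] F [-0.2 -0.6  0.1] q [-1.3   0.52 -0.04  1.6   0.02  1.02 -0.11]
[.54,-.142,.38] tool mm [-148.6 -578.8  556.4]
[.54,-.142,.231] tool mm [ 4.000e-01 -5.787e+02  5.564e+02]
```

```bash
python3 -m pendant '[[-37,0,0,0],[-37,0,0,0],[-37,0,0,0],[-37,0,0,0],[0,14,39,0],[0,14,39,0],[0,14,39,0],[0,14,39,0],[0,14,39,0],[0,14,39,0],[0,14,39,0],[0,14,39,0]]' -1 20; python3 w.py '[.54,-.142,.38]'
```

```text
clock: 1.65
position: [0.541, 0.5907, 0.379]
tool_rot: [-2.146, 1.57, -2.486]
force: [-1.4, 0.4, 0.4]
grip_width: 0.0005
clock 1.65 pos [0.541  0.5907 0.379 ] F [-1.4  0.4  0.4] q [-0.92  0.8   0.04  0.74 -0.03  1.61  0.34]
[[-0.     0.333  0.943]
 [-0.     0.943 -0.333]
 [-1.    -0.    -0.   ]]
[.54,-.142,.38] tool mm [  -0.8 -691.1  243.2]
```

```bash
python3 -m pendant '[[0,-50,17.5,0],[0,-50,17.5,0],[0,-50,17.5,0],[0,-50,17.5,0],[0,-50,17.5,0],[0,-50,17.5,0],[0,-50,17.5,0],[0,-50,17.5,0],[0,-50,17.5,0],[0,-50,17.5,0],[0,-50,17.5,0],[0,-50,17.5,0]]'; python3 w.py '[.54,-.142,.20]'
```

```text
clock: 3.15
position: [0.5375, -0.0465, 0.3793]
tool_rot: [1.16, 1.571, 0.82]
force: [1.0, 1.1, -0.9]
grip_width: -0.0002
clock 3.15 pos [ 0.5375 -0.0465  0.3793] F [ 1.   1.1 -0.9] q [-0.18  0.26  0.2   1.62 -0.05  1.26  1.26]
[[ 0.     0.333  0.943]
 [ 0.     0.943 -0.333]
 [-1.     0.     0.   ]]
[.54,-.142,.20] tool mm [179.3 -89.2  34.2]
```

```bash
python3 -m pendant '[[0,-45,17,0],[0,-44,17,0],[45,0,0,0],[45,0,0,0],[45,0,0,0],[40,0,0,0],[0,0,0,0],[0,0,0,0]]'; python3 w.py '[.54,-.142,.16]'
python3 - <<'E'
from workcell import grab_frame
import cv2,numpy as np
a=grab_frame("scene")["img"][100:340,100:420];b=grab_frame("side")["img"][80:320,250:570]
cv2.imwrite("pics/m1.png",cv2.resize(np.vstack([a,b])[:,:,::-1],None,fx=1.25,fy=1.25))
E
```

```text
clock: 4.15
position: [0.5408, -0.1403, 0.2058]
tool_rot: [0.142, 1.569, -0.198]
force: [0.5, 0.1, -0.4]
grip_width: -0.0002
clock 4.15 pos [ 0.5408 -0.1403  0.2058] F [ 0.5  0.1 -0.4] q [-0.01  0.45  0.22  1.81 -0.12  0.88  1.49]
[[ 0.001  0.333  0.943]
 [-0.     0.943 -0.333]
 [-1.     0.     0.001]]
[.54,-.142,.16] tool mm [45.8 -1.9 -0.3]
```

View pics/m1.png

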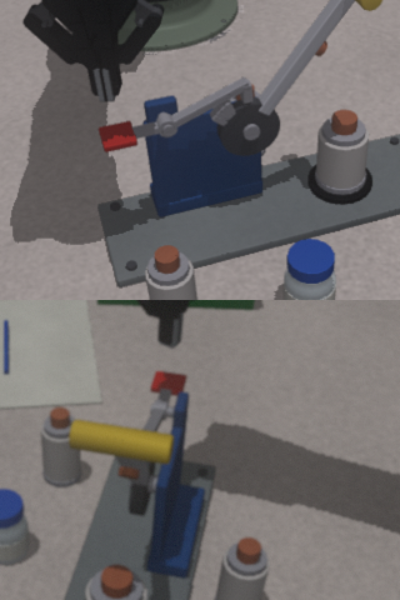

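The closed fingertips hang directly above the red tab in both crops: tip about (106,95) over tab (118,136) in the scene view, and (170,342) over (168,383) in the side view. I'll lower them gently.

```bash
python3 -m pendant '[[20,-2,0,0],[16,0,0,0],[5,0,0,0],[4,0,0,0],[4,0,0,0],[4,0,0,0],[0,0,0,0]]'; python3 w.py '[.54,-.142,.143]'
```

```text
clock: 5.12
position: [0.5397, -0.142, 0.1512]
tool_rot: [0.081, 1.571, -0.259]
force: [0.8, 0.4, -0.3]
grip_width: 0.0
clock 5.12 pos [ 0.5397 -0.142   0.1512] F [ 0.8  0.4 -0.3] q [ 0.01  0.53  0.2   1.86 -0.14  0.77  1.51]
[[ 0.     0.333  0.943]
 [-0.     0.943 -0.333]
 [-1.     0.     0.   ]]
[.54,-.142,.143] tool mm [8.2 0.1 0.3]
```

```bash
cat > look.py <<'E'
from workcell import grab_frame
import cv2,numpy as np,sys
from h import *
s=grab_frame("scene");e=grab_frame("side")
import pickle;pickle.dump((s,e),open("last.pkl","wb"))
for n,f in(("scene",s),("side",e)):
    for c in "ry":
        for ce,a,m in blobs(f,c,100): print(n,c,ce,a,cv2.boundingRect(m.astype(np.uint8)))
cv2.imwrite("pics/%s.png"%sys.argv[1],cv2.resize(np.vstack([s["img"][100:340,150:470],e["img"][80:320,250:570]])[:,:,::-1],None,fx=1.25,fy=1.25))
E
python3 -m pendant '[[4,0,0,0],[0,0,0,0]]'; python3 look.py m2
```

```text
clock: 5.38
position: [0.5395, -0.1418, 0.1471]
tool_rot: [2.736, 1.571, 2.397]
force: [0.3, 0.4, 1.7]
grip_width: 0.0
scene r [198.4 219.1] 277 (184, 203, 27, 27)
scene y [384.6  82.7] 509 (366, 66, 39, 36)
side y [347.6 192.5] 1677 (306, 177, 82, 33)
```

View pics/m2.png

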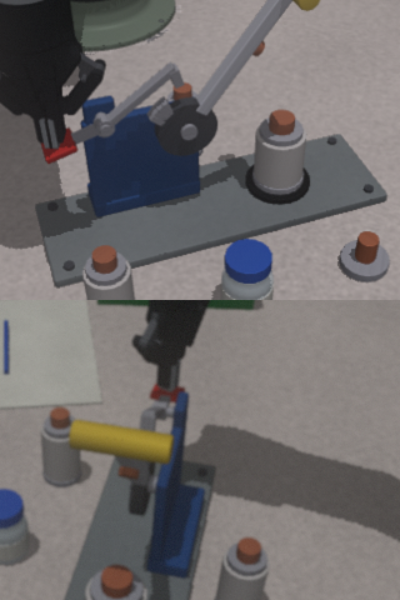

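The tips are on the tab, which has tilted down, at (60,148) in the crop. The hook at (175,72) has lifted and the handle hasn't moved. I'll go on to the stop.

```bash
for i in 1; do python3 -m pendant '[[2,0,0,0],[0,0,0,0]]';done; python3 -m pendant '[[2,0,0,0],[0,0,0,0]]'
```

```text
clock: 5.72
position: [0.5395, -0.1419, 0.1452]
tool_rot: [2.889, 1.571, 2.549]
force: [-0.1, 0.7, 1.9]
grip_width: -0.0002
clock: 5.98
position: [0.5396, -0.1419, 0.1433]
tool_rot: [0.46, 1.571, 0.12]
force: [-0.3, 1.6, 5.4]
grip_width: -0.0002
```

```bash
python3 -m pendant '[[2,0,0,0],[0,0,0,0]]'; python3 -m pendant '[[1,0,0,0],[0,0,0,0]]'
```

```text
clock: 6.22
position: [0.5399, -0.1418, 0.1423]
tool_rot: [0.71, 1.57, 0.37]
force: [-5.9, 4.3, 25.1]
grip_width: -0.0004
clock: 6.48
position: [0.54, -0.1417, 0.142]
tool_rot: [0.701, 1.569, 0.361]
force: [-9.3, 5.5, 35.2]
grip_width: -0.0001
```

The force jumped to 35 N, so the tab is at its stop. I'll lift off straight up and check.

```bash
python3 -m pendant '[[-10,0,0,0],[-30,0,0,0],[-45,0,0,0],[-45,0,0,0],[-45,0,0,0],[-45,0,0,0],[0,0,0,0]]'; python3 look.py m3; python3 w.py '[.536,.119,.36]'
```

```text
clock: 7.35
position: [0.5404, -0.1424, 0.3631]
tool_rot: [0.19, 1.566, -0.15]
force: [-0.1, -1.0, -1.4]
grip_width: 0.0001
scene r [197.4 217.9] 453 (184, 204, 28, 28)
scene y [385.2  83.7] 559 (366, 66, 39, 38)
side r [381.4 155. ] 117 (371, 151, 21, 11)
side y [347.7 192.5] 1661 (306, 177, 82, 33)
clock 7.45 pos [ 0.5393 -0.142   0.3599] F [-0.6 -0.1 -0.4] q [-0.04  0.31  0.25  1.61 -0.08  1.23  1.46]
[[-0.     0.333  0.943]
 [-0.     0.943 -0.333]
 [-1.    -0.    -0.   ]]
[.536,.119,.36] tool mm [-1.000e-01  2.449e+02 -9.010e+01]
```

View pics/m3.png

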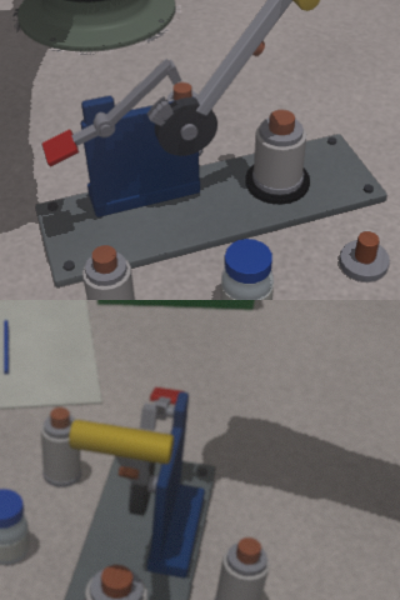

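The tab stays down, at (60,148) in the crop, and the hook is clear above the wheel. Now I'll move over the handle.

```bash
python3 -c "
from h import *;import pickle
s,e=pickle.load(open('last.pkl','rb'));print(tri(s,(197.4,217.9),e,(382,155)))"
python3 -m pendant '[[0,49,-18,0],[0,49,-18,0],[0,49,-18,0],[0,49,-18,0],[0,49,-18,0],[15,0,0,0],[15,0,0,0],[15,0,0,0],[0,0,0,0]]'; python3 look.py m4; python3 w.py '[.536,.121,.29]'
python3 - <<'E'
import numpy as np
for a in [.905,.8,.7,.6,.5,.4,.3,.2,.1,0]: print(a,(.001+.19*np.cos(a)).round(4),(.142+.19*np.sin(a)).round(4))
E
```

```text
(array([ 0.54078317, -0.13558116,  0.14093402]), np.float64(0.0006985594960193528))
clock: 8.57
position: [0.5359, 0.118, 0.314]
tool_rot: [-2.392, 1.569, -2.734]
force: [-0.2, 0.2, 1.4]
grip_width: 0.0001
scene r [197.4 217.8] 446 (185, 204, 27, 28)
scene y [389.4  88. ] 430 (368, 66, 37, 41)
side r [381.5 155.1] 122 (371, 151, 21, 11)
side y [346.5 192.6] 1612 (306, 177, 81, 33)
clock 8.68 pos [0.5365 0.1184 0.3154] F [ 0.1 -0.6  0.7] q [-0.42  0.32  0.12  1.7  -0.04  1.13  0.95]
[[ 0.     0.334  0.942]
 [-0.     0.942 -0.334]
 [-1.    -0.     0.   ]]
[.536,.121,.29] tool mm [25.4  2.2 -1.4]
0.905 0.1184 0.2914
0.8 0.1334 0.2783
0.7 0.1463 0.2644
0.6 0.1578 0.2493
0.5 0.1677 0.2331
0.4 0.176 0.216
0.3 0.1825 0.1981
0.2 0.1872 0.1797
0.1 0.1901 0.161
0 0.191 0.142
```

```bash
python3 - <<'E'
import pickle,cv2,numpy as np
s,e=pickle.load(open('last.pkl','rb'))
cv2.imwrite("pics/m4b.png",cv2.resize(np.vstack([s["img"][20:260,230:550],e["img"][80:320,220:540]])[:,:,::-1],None,fx=1.25,fy=1.25))
E
```

```text
(no output)
```

View pics/m4b.png

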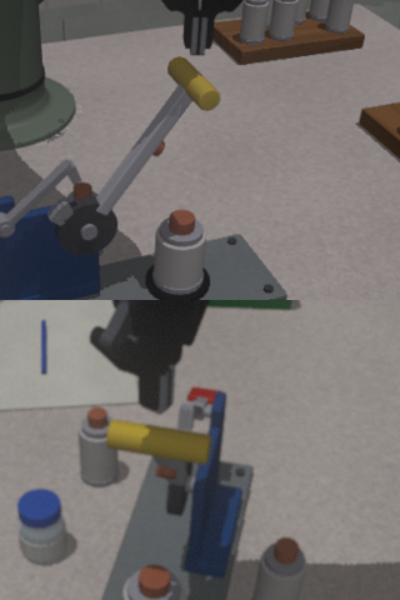

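The tips hang over the handle: in the side crop, tip (155,405) above handle (160,440). The tab now measures 141 mm high, about 16 mm lower than at the start. I'll lower onto the handle and follow its arc.

```bash
python3 -m pendant '[[12,0,0,0],[10,0,0,0],[5,2,-1,0],[5,5,-2,0],[5,5,-2,0],[0,0,0,0]]'; python3 look.py m5; python3 w.py '[.536,.1463,.2644]'
```

```text
clock: 9.43
position: [0.5361, 0.1345, 0.2788]
tool_rot: [1.288, 1.567, 0.95]
force: [0.7, 6.5, 9.3]
grip_width: 0.0002
scene r [197.4 217.8] 445 (185, 204, 27, 28)
scene y [400.7  98.2] 415 (378, 75, 38, 40)
side r [381.3 155.1] 127 (371, 151, 21, 11)
side y [342.9 214.3] 1569 (302, 197, 82, 34)
clock 9.53 pos [0.5361 0.1337 0.2788] F [ 0.3  7.4 11. ] q [-0.43  0.36  0.11  1.74 -0.05  1.04  0.92]
[[ 0.002  0.332  0.943]
 [ 0.002  0.943 -0.332]
 [-1.     0.003  0.001]]
[.536,.1463,.2644] tool mm [14.5 11.8 -4.3]
```

```bash
python3 -m pendant '[[7,6,-2,0],[7,6,-2,0],[7.5,5.5,-2,0],[7.5,5.5,-2,0],[8,5,-1.5,0],[8,5,-1.5,0],[0,0,0,0]]'; python3 look.py m6; python3 w.py '[.536,.1677,.2331]'
```

```text
clock: 10.4
position: [0.536, 0.1675, 0.2326]
tool_rot: [-3.097, 1.57, 2.848]
force: [-0.4, -0.0, -0.3]
grip_width: 0.0
scene r [197.4 217.8] 445 (185, 204, 27, 28)
scene y [425.  129.8] 326 (411, 119, 25, 24)
side y [334.2 272.8] 1549 (294, 256, 80, 35)
clock 10.5 pos [0.5361 0.1665 0.233 ] F [0.1 0.9 0.8] q [-0.48  0.42  0.1   1.77 -0.05  0.95  0.87]
[[-0.001  0.333  0.943]
 [-0.     0.943 -0.333]
 [-1.    -0.001 -0.   ]]
[.536,.1677,.2331] tool mm [-0.2  1.1 -0.5]
```

View pics/m6.png

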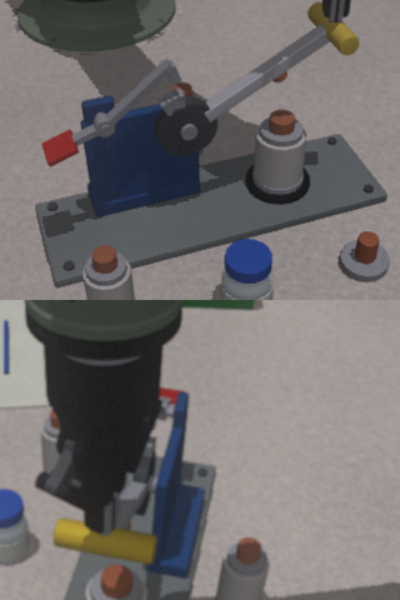

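The arm has followed to about 0.5 rad, past the first tooth, with the handle at (335,30) in the crop. The pawl is still down.

```bash
python3 -m pendant '[[8.5,4,-1.5,0],[8.5,4,-1.5,0],[9,3,-1,0],[9,3,-1,0],[9,2,-1,0],[9,2,-1,0],[9,1.5,-0.5,0],[9,1.5,-0.5,0],[0,0,0,0]]'; python3 w.py '[.536,.191,.142]'; python3 -m pendant '[[6,0,0,0],[5,0,0,0],[4,0,0,0],[3,0,0,0],[0,0,0,0]]';python3 look.py m7; python3 w.py '[.536,.191,.142]'
```

```text
clock: 11.62
position: [0.5352, 0.1888, 0.1613]
tool_rot: [-2.167, 1.569, -2.507]
force: [0.0, -0.5, 0.1]
grip_width: -0.0002
clock 11.62 pos [0.5352 0.1888 0.1613] F [ 0.  -0.5  0.1] q [-0.5   0.52  0.08  1.82 -0.05  0.8   0.84]
[[-0.002  0.333  0.943]
 [-0.001  0.943 -0.333]
 [-1.    -0.002 -0.001]]
[.536,.191,.142] tool mm [19.3  2.4  0. ]
clock: 12.25
position: [0.5355, 0.1889, 0.144]
tool_rot: [-1.988, 1.57, -2.328]
force: [-0.4, 0.4, 0.3]
grip_width: 0.0001
scene r [197.4 217.6] 438 (185, 204, 27, 28)
scene y [431.3 182. ] 330 (421, 171, 22, 23)
side y [328.9 344.6] 1348 (291, 327, 76, 35)
clock 12.35 pos [0.5356 0.1888 0.1441] F [-0.4  0.4 -0.5] q [-0.5   0.54  0.08  1.84 -0.06  0.77  0.84]
[[-0.001  0.334  0.943]
 [-0.001  0.943 -0.334]
 [-1.    -0.001 -0.   ]]
[.536,.191,.142] tool mm [ 2.1  2.2 -0.3]
```

View pics/m7.png

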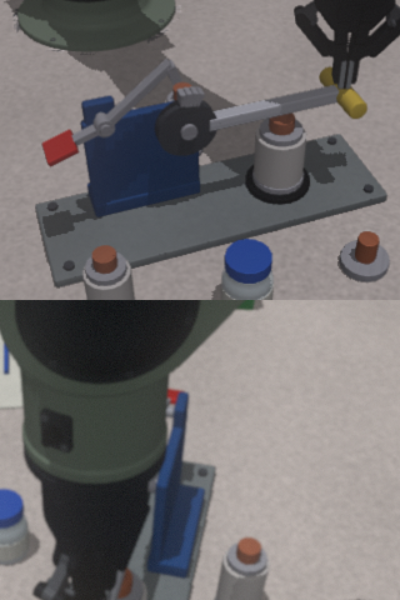

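The arm is almost level, with the handle at (345,93) in the crop and the tips on top of it. I'll keep pressing until the stop pushes back.

```bash
python3 -m pendant '[[2,0,0,0],[0,0,0,0]]'; python3 -m pendant '[[1.5,0,0,0],[0,0,0,0]]'
```

```text
clock: 12.6
position: [0.5357, 0.1891, 0.1422]
tool_rot: [-1.846, 1.571, -2.186]
force: [1.1, 0.5, 0.1]
grip_width: 0.0
clock: 12.85
position: [0.5359, 0.1892, 0.1416]
tool_rot: [0.772, 1.57, 0.432]
force: [-4.3, -1.4, 14.8]
grip_width: 0.0
```

```bash
python3 -m pendant '[[1.5,0,0,0],[0,0,0,0],[0,0,0,0]]'; python3 -m pendant '[[-8,0,0,0],[-20,0,0,0],[-40,0,0,0],[-50,0,0,0],[-50,0,0,0],[-50,0,0,0],[0,40,40,0],[0,40,40,0],[0,40,40,0],[0,0,0,0]]'; python3 look.py m8
python3 - <<'E'
from h import *;import pickle
s,e=pickle.load(open('last.pkl','rb'))
cv2.imwrite("pics/m8b.png",e["img"][:,:,::-1])
g=lambda c,f:[(b[0],b[1]) for b in blobs(f,c,60)]
Y=[b[0] for b in blobs(s,"y",200)],[b[0] for b in blobs(e,"y",200)]
print(tri(s,Y[0][0],e,Y[1][0]))
d=pickle.load(open("f0.pkl","rb"))
for n,f in(("scene",s),("side",e)): 
    for c in "cb": print(n,c,"before",[tuple(map(float,b[0])) for b in blobs(d[n],c,60)],"after",[tuple(map(float,b[0])) for b in blobs(f,c,60)])
E
```

```text
clock: 13.22
position: [0.536, 0.1893, 0.1411]
tool_rot: [0.878, 1.569, 0.538]
force: [-10.2, -4.4, 34.5]
grip_width: -0.0
clock: 14.48
position: [0.6906, 0.2639, 0.3535]
tool_rot: [-2.327, 1.567, -2.666]
force: [-0.5, -0.5, -0.7]
grip_width: 0.0001
scene r [197.4 217.7] 442 (185, 204, 27, 28)
scene y [431.3 182.3] 295 (416, 166, 27, 29)
side r [381.8 154.9] 106 (372, 151, 20, 11)
side y [328.6 345. ] 1473 (291, 329, 75, 34)
(array([0.53791862, 0.19526056, 0.12437404]), np.float64(0.0159429384578576))
scene c before [(459.9, 11.6), (435.6, 14.0), (458.5, 51.5), (610.8, 63.4), (585.6, 66.8), (606.9, 81.0), (579.8, 85.1), (629.9, 96.1), (602.3, 100.8), (580.8, 145.6), (626.7, 117.7), (375.5, 197.4), (443.6, 297.3), (233.3, 306.9)] after [(506.1, 6.4), (459.9, 11.6), (435.5, 14.0), (458.8, 52.3), (610.6, 63.5), (606.7, 81.1), (579.7, 85.2), (629.8, 96.2), (602.3, 100.8), (581.9, 146.8), (626.6, 117.8), (375.7, 199.7), (443.6, 297.1), (233.3, 306.8)]
scene b before [(348.9, 307.9)] after [(349.0, 307.7)]
side c before [(143.6, 38.5), (205.2, 47.1), (297.2, 172.4), (352.6, 217.4), (448.6, 279.6), (343.0, 304.7), (220.3, 346.0)] after [(184.6, 44.7), (297.3, 171.4), (448.5, 279.7), (350.6, 307.9), (220.2, 346.3)]
side b before [(565.1, 15.8), (250.9, 243.7)] after [(565.5, 15.6), (250.8, 243.7)]
```

View pics/m8.png

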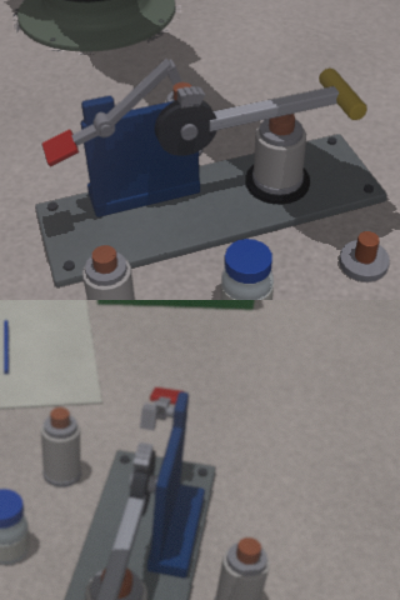

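View pics/m8b.png

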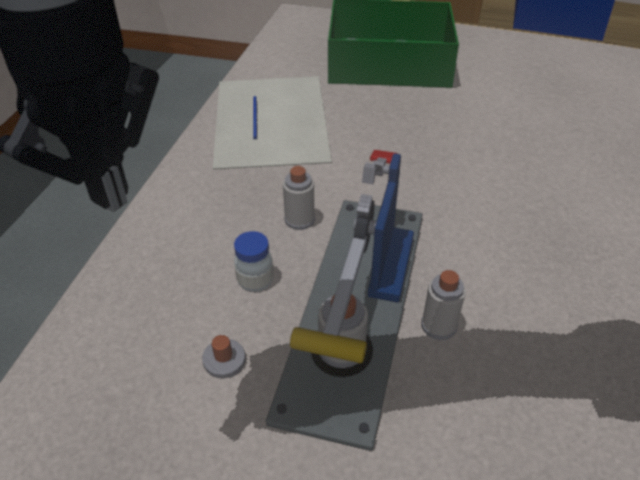

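The scene handle mask was cut by shade, which explains the 16 mm ray gap. I'll recheck with the true bar centre from the picture, about (424,175), and then hand in.

```bash
python3 - <<'E'
from h import *;import pickle
s,e=pickle.load(open('last.pkl','rb'))
m=cv2.inRange(cv2.cvtColor(s["img"],cv2.COLOR_RGB2HSV),(18,110,25),(35,255,255))
n,l,st,ce=cv2.connectedComponentsWithStats(m)
p=[ce[i] for i in range(1,n) if st[i,4]>150 and 400<ce[i][0]<450 and ce[i][1]>130];print(p)
print(tri(s,p[0],e,(328.6,345)))
for a in(0,.05,.1):
  X=[.536,.001+.19*np.cos(a),.13+.19*np.sin(a)];print(a,proj(s,X),proj(e,X))
E
```

```text
[array([424.98534202, 175.29153094])]
(array([0.53289872, 0.19312186, 0.12968051]), np.float64(0.0028176044778408203))
0 [423.81739269 176.03375005] [325.22397212 343.37949827]
0.05 [424.41959682 170.6005532 ] [325.29165536 337.91357871]
0.1 [424.72821759 165.15917901] [325.47936406 331.99144253]
```

Handle centre is at z = 0.1297, so the arm angle is about 0. The pawl is down, the loose items haven't moved and the robot is clear.

```bash
python3 -c "
from workcell import job_done;print(job_done())"
```

```text
the job is handed in; nothing more can be done
None
```

The press is ready for a reading, and I handed the job in at about 15 s of the 42 s allowed. With the closed fingertips I pressed the red tab to its stop (about 35 N) and let it go. I then pushed the yellow handle along its arc to the hard stop (about 35 N) and backed the robot well clear.

**Last checks:**
- **Arm:** The handle centre measured 129.7 mm high against 130 mm for level, so the arm is at about 0 rad.
- **Pawl:** The tab measured about 141 mm high after release, down from about 156 mm measured (159 mm nominal). It stayed at the same pixel position in the scene view through to the end.
- **Loose items:** The tubes, jar and end cap are within about 1 pixel of their starting positions in the pictures.
- **Robot:** The measured force was about zero with the arm clear.

**One disagreement:** The first triangulation of the lowered handle had a 16 mm gap between the two views, because shade cut off part of the colour mask. With a wider mask the gap fell to 3 mm, which gave the height above.

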